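# Load the spring on the school lab's spring tester

## Robot

A 6-joint arm with a two-finger parallel gripper is mounted at the origin on the work surface. World frame = base frame: x ahead of the robot, y to its left, z up, the work surface at z = 0. Lengths are in m, angles in rad, forces in N, time in s.
With the tool pointing down it reaches from about 0.425 to 0.95 m from the base axis. Payload 3.5 kg.
Tool frame: the origin (TCP) lies on the centre line of the jaws, within the pads' length; the fingertips stand 11 mm ahead of it and the grasp point (between the pads) lies 8 mm behind it; y points along the fingers, x is the direction in which the jaws open and shut, and the axes are right-handed (so a half turn about y gives the same grasp; the last joint's range is limited). The gripper opens to 85 mm and grips with 20 to 120 N. Pads are 22 mm wide; open, the fingers measure 114 mm over their backs; the gripper's body (76 mm by 85 mm) begins 54 mm behind the grasp point. The pads swing forward as they close: fully open they stand 13 mm farther back than shut.
Start: joints at [1.01, 0.286, 1.577, -0, 1.279, -0.15], TCP at [0.27, 0.619, 0.242] pointing down, gripper open.
Joint ranges: [-2.77, 2.77], [-0.9, 2.22], [0.21, 2.48], [-1.53, 4.67], [0.24, 2.81], [-2.84, 2.84]. Speed limits (rad/s): [2.79, 2.79, 3.14, 3.14, 3.14, 3.14].

## Interface

Orientations are given as a unit quaternion [x, y, z, w].
In Python, from plant import get_state, read_camera, sign_off gives the robot as it stands.
- The arm moves only by the shell command python3 -m inch 'ROWS' [FORCE]. ROWS is JSON, a list of rows, each an object of numbers: "ax", "ay", "az": the turn, a rotation vector about the tool's x, y, z in rad; "x", "y", "z": the shift along the tool's x, y, z in mm; "hand": the closure, from -1 (fully open) to 1 (shut). In form: [{"ax": .., "ay": .., "az": .., "x": .., "y": .., "z": .., "hand": ..}, ...]. A call has 1 to 5 rows; each row shifts and turns the commanded pose from where the row before left it, along the tool's axes as they then stand; what a row does not reach is not made up. A row lasts 1/12 s, in which the tool goes at most 41.7 mm and 7.16 degrees, less where a joint would pass 70% of its speed; a pose out of reach is approached as far as the arm can. A call with a gripper value outside its range is refused whole. The fingers move at their own pace and stop on an object; FORCE is the grip in N (left out, the last holds). Time passes only in rows, so rows that do not move let the fingers close. It gives the time, the measured TCP pose, the force and the opening at its end, in the units of the state.
- get_state(): the state, without advancing time (a new reading comes with each control period).
- read_camera(name): name is "side" or "top"; returns a dict with "img" (384x512x3 uint8, red, green, blue), "fov_y" (degrees; the focal length in pixels is half the picture's height over the tangent of half this angle, whatever the lens; pixels are square), "cx", "cy" (the principal point, pixels), "distortion" ([k1, k2, p1, p2, k3] as OpenCV has them; the pictures are not rectified), "T" (4x4, takes a point from camera to world coordinates). Camera axes: x right, y down, z forward; pixel columns grow to the right and rows downward; lengths in m; the calibration is good to about 2 mm. A picture is of the moment at which its call begins. There is no depth.
- sign_off(): hands the job in, once; it reports no verdict.
The state is a dict: "time": time; "qpos": joint angles; "dq": joint speeds; "joint_efforts": joint torques, N m; "eef_pos": TCP position; "tcp_rot": TCP orientation; "contact_force": force on the tool from outside, world axes, zero at the start; "wrist_torque": the same for the moment, N m; "opening": opening from 0.0 (shut) to 1.0 (fully open).
Only numpy, scipy, OpenCV 4.12 (cv2) and the standard library are available. Lean on these libraries where they do the work, as an engineer would, in place of code of your own. Each camera call takes 0.05 s, during which the arm holds its last target. There are 200 camera calls.

## Task

On the spring tester the big wing nut sits on top of its stud with the thread not caught, so it jams if turned forward. Turn it backwards (anticlockwise seen from above) until the thread start clicks and the nut drops, then turn it forwards (clockwise) so that it presses the plate down on the spring until the plate's pointer is level with the reference finger on the side post. Leave the nut holding the plate there and do not disturb the jar, the balance, the beaker or the brass weight.

Things in the scene. Friction and masses are not known exactly. Their poses are not given: they have to be found in the camera images.
- tester: Fixed spring tester: grey base plate 170 (x) x 130 (y) x 12 mm, origin at the centre of its underside, z up. A steel stud (thread 29 mm across) rises from its middle, top 87 mm above the origin, with a spring 37 mm across and a plate on it. A side post 7 mm thick stands at x = 62, y = 32 mm, top at 58 mm.
- wing_nut: Brass wing nut on the stud, origin on the stud axis at its underside (about 64 mm above the bench at the start), z up. Hub 48 mm across, 20 mm high, open bore. Two upright flat wings along its own +x and -x, each from 22 to 51 mm from the axis, 9 mm thick (y), 2 to 45 mm above the origin. It only turns about the stud and slides along it; about 0.3 kg.
- nut (a point): Point on the stud axis level with the tops of the wings. The nut jams within 1.5 rad, a little springily, if turned forward at the start. Turned forward from the click it has about 1 rad of free play, then goes down about 3.5 mm per rad; the reference is 2 to 4.4 rad from the click, the end stop at 4.8. It takes 0.05 to 0.1 N m (1 to 3 N on a wing) and stays where left.
- nut_lift (a joint): Height of the nut along the stud (m): about -0.001 at the start, -0.009 when it has clicked and dropped onto the plate, lower as it presses the plate down. The thread start comes round after 0.4 to 1.6 rad of backing; the nut then falls by its own weight, but not while gripped firmly. Backing 1.5 rad beyond the click meets a stop.
- pointer (a point): Tip of the plate's pointer, at half its thickness. The plate is a 72 mm aluminium disc 4 mm thick sliding on the stud over the spring; its pointer, 8 mm wide and 4 mm thick, reaches 73 mm from the stud axis along the tester's +x. Unloaded it is 54 mm above the bench; the nut pushes it down. The spring presses up with 5 N plus 0.4 N per mm.
- mark_tip (a point): End of the fixed reference finger, at half its thickness: a dark steel bar 6 mm wide and 3 mm thick, clamped on the side post and reaching from it towards the pointer, ending about 2 mm beside it; 4 to 12 mm lower than the unloaded pointer.
- jar: Bystander: wide-mouth glass jar, 110 mm across, 160 mm high, origin under its centre.
- balance: Bystander: white balance with steel pan, 150 x 130 x 27 mm, origin under its centre.
- weight: Bystander: brass weight 40 mm across, 50 mm high, origin under its centre.
- beaker: Bystander: glass beaker 68 mm across, 85 mm high, origin under its centre.
Things that resemble listed ones, but are neither listed nor needed, are in the scene too. What is shaped like the tester but blue, green or red is not meant.

How it is judged:
By the outcome, as a careful person would: the job done as asked, in the order asked, and still so for the second after the job is handed in, with the robot touching nothing.
It also fails if it takes over 72 s, if anything falls off the work surface, if the arm or the gripper's body presses on something with over 40 N, if the wrist force passes 120 N, or if a joint passes its speed limit or range.

## Working session

There is one attempt and no reset: what is moved stays moved. The work goes in short steps, Python scripts to look and compute and a shell command to move; the robot and the scene stay as the last step left them, time stands still between calls to the robot, and variables do not carry over. Pictures are saved under pics/ and viewed, about 8 in all and at most 12, crops included, and the job is handed in when it is done.

```bash
ls; mkdir -p pics
cat > h.py <<'E'
import numpy as np, cv2
from plant import get_state, read_camera, sign_off
def K(c):
    f=c["img"].shape[0]/2/np.tan(np.radians(c["fov_y"])/2)
    return np.array([[f,0,c["cx"]],[0,f,c["cy"]],[0,0,1.]])
def ray(c,uv):
    p=cv2.undistortPoints(np.array([[uv]],float),K(c),np.array(c["distortion"],float))[0,0]
    T=np.array(c["T"]); d=T[:3,:3]@np.array([p[0],p[1],1]); return T[:3,3],d/np.linalg.norm(d)
def onz(c,uv,z):
    o,d=ray(c,uv); return o+d*(z-o[2])/d[2]
def tri(c1,u1,c2,u2):
    o1,d1=ray(c1,u1);o2,d2=ray(c2,u2)
    s=np.linalg.lstsq(np.c_[d1,-d2],o2-o1,rcond=None)[0]
    a=o1+s[0]*d1;b=o2+s[1]*d2
    return (a+b)/2,np.linalg.norm(a-b)
def proj(c,P):
    T=np.linalg.inv(np.array(c["T"]));
    return cv2.projectPoints(np.array(P,float).reshape(-1,1,3),cv2.Rodrigues(T[:3,:3])[0],T[:3,3],K(c),np.array(c["distortion"],float))[0][:,0]
def save(n,img,s=1): cv2.imwrite("pics/"+n+".png",cv2.resize(img[:,:,::-1],None,fx=s,fy=s,interpolation=cv2.INTER_CUBIC))
E
python3 - <<'E'
from h import *
for n in("side","top"):
    c=read_camera(n); save(n+"0",c["img"]); print(n,c["fov_y"],c["cx"],c["cy"],c["distortion"],np.round(c["T"],3).tolist())
s=get_state();print({k:np.round(v,3).tolist() for k,v in s.items()})
E
```

```text
pics
side 55.7963213944091 254.47431677427005 195.267620160355 [0.0140298 0.        0.        0.        0.       ] [[-0.999, -0.045, 0.02, 0.513], [-0.044, 0.626, -0.778, 0.787], [0.022, -0.778, -0.627, 0.731], [0.0, 0.0, 0.0, 1.0]]
top 52.11321734217489 253.31574245816978 191.581159082987 [-0.139244  0.        0.        0.        0.      ] [[0.021, -0.996, 0.088, 0.394], [-1.0, -0.021, -0.003, -0.002], [0.005, -0.088, -0.996, 1.573], [0.0, 0.0, 0.0, 1.0]]
{'time': 0.1, 'qpos': [1.01, 0.287, 1.578, -0.0, 1.279, -0.15], 'dq': [-0.0, -0.001, -0.003, -0.001, 0.002, -0.001], 'joint_efforts': [0.0, -40.729, -29.37, -0.0, 0.003, 0.0], 'eef_pos': [0.269, 0.618, 0.241], 'tcp_rot': [0.592, 0.387, -0.388, -0.591], 'contact_force': [1.279, 0.039, 0.474], 'wrist_torque': [0.052, -0.013, -0.003], 'opening': 0.999}
```

View pics/side0.png

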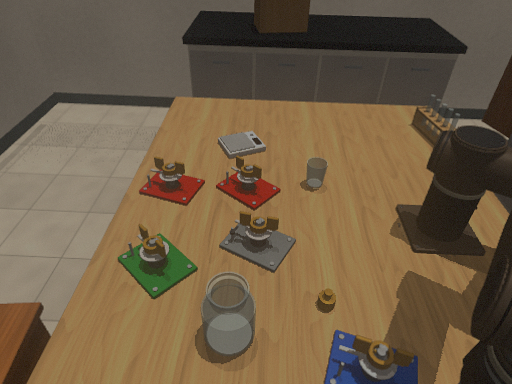

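View pics/top0.png

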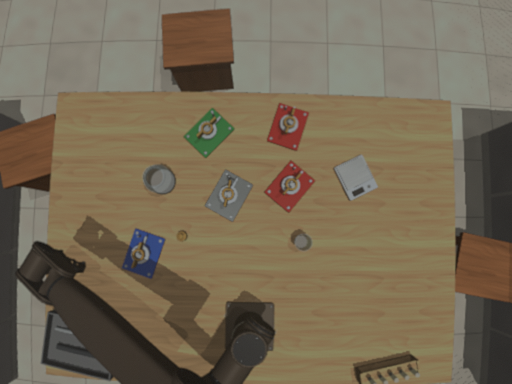

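Testers visible: red at side (172,183) and (248,186), green at (157,262), blue at (372,365), and grey at side (258,240) / top (228,195). The grey one is the target. The jar is at side (229,313), the weight at (327,298), the beaker at (316,173) and the balance at (242,144).

Run:
```python
from h import *
a=cv2.imread("pics/side0.png")[200:280,210:310]; b=cv2.imread("pics/top0.png")[160:230,190:266]
a=cv2.resize(a,(600,480),interpolation=cv2.INTER_CUBIC); 
cv2.imwrite("pics/crop_side.png",a)
b=cv2.resize(b,None,fx=7,fy=7,interpolation=cv2.INTER_CUBIC);cv2.imwrite("pics/crop_top.png",b)
```

```text
(no output)
```

View pics/crop_side.png

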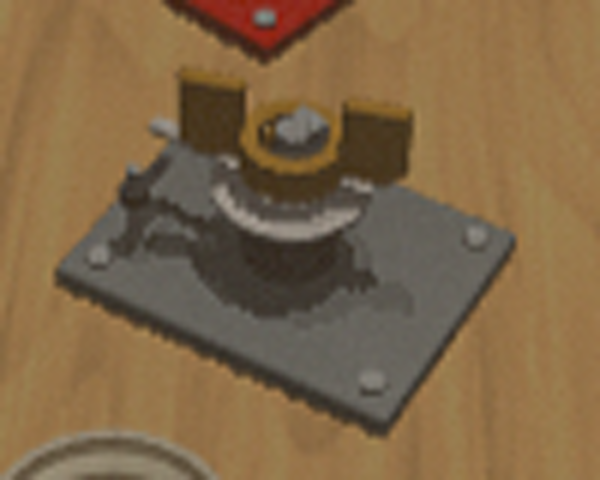

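View pics/crop_top.png

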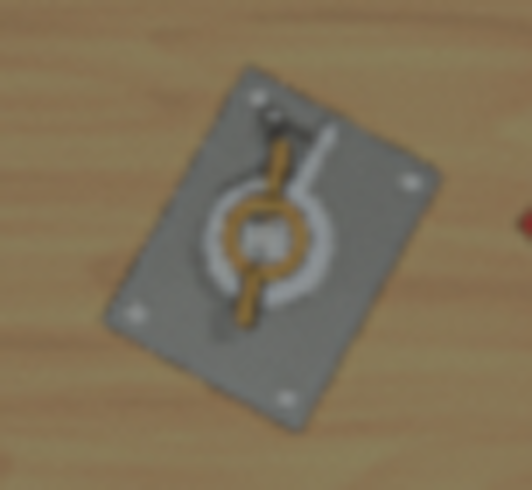

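Crops: the grey tester is confirmed. In the top crop the wings run from (283,140) to (245,325) around the hub at (265,238). The pointer tip is at (332,128), with the dark finger and post at about (285,122). In the side crop the pointer tip is at (162,127) and the dark finger and post at (135,190)–(165,160).

Run:
```python
from h import *
from scipy.spatial.transform import Rotation as R
s=read_camera("side");t=read_camera("top")
S=lambda x,y:(210+(x+.5)/6-.5,200+(y+.5)/6-.5); Tt=lambda x,y:(190+(x+.5)/7-.5,160+(y+.5)/7-.5)
pairs={'wingA(far)':((215,76),(284,140)),'wingB':((378,106),(246,322)),'hub':((291,122),(265,238)),'ptr':((160,127),(332,128)),
'cornerA':((385,425),(105,320)),'cornerB':((515,237),(297,430)),'cornerL':((57,272),(250,67)), 'screw1':((475,235),(287,399)),'screw2':((372,380),(136,314)),'screw3':((98,255),(258,97)),'post':((132,172),(275,115))}
for k,(a,b) in pairs.items():
    P,e=tri(s,S(*a),t,Tt(*b)); print(k,np.round(P*1000,1),round(e*1000,1))
c=[onz(t,Tt(*u),.012) for u in((250,65),(440,180),(297,432),(105,322))]
c=np.array(c);print(c.mean(0), np.degrees(np.arctan2(*( (c[0]+c[1]-c[2]-c[3])[[1,0]]))))
c2=np.array([onz(s,S(*a),.012) for a in((57,272),(385,428),(515,237))]);print('side centre',(c2[0]+c2[2])/2)
q=get_state();M=R.from_quat(q['tcp_rot']).as_matrix();print(np.round(M,3),q['eef_pos'])
```

```text
wingA(far) [559.8  81.4 105.9] 12.5
wingB [475.4  98.3 106.2] 15.2
hub [517.2  90.9  88.4] 5.4
ptr [579.9  57.7  51.2] 0.1
cornerA [473.2 186.5   5.4] 1.9
cornerB [413.3  74.9   8.2] 2.6
cornerL [621.4 107.7   5.2] 3.1
screw1 [431.5  80.6  14. ] 4.4
screw2 [478. 168.  12.] 4.4
screw3 [603.2 102.1  11.7] 3.1
post [588.   89.6  52.7] 3.5
[0.51441686 0.09118563 0.012     ] -28.004805408781046
side centre [0.51852191 0.09612077 0.012     ]
[[ 0.399 -0.001 -0.917]
 [ 0.917 -0.001  0.399]
 [-0.001 -1.     0.   ]] [0.26933909 0.61851953 0.24146054]
```

```bash
R='[{"x":-19.2,"z":-21.8,"hand":-0.41},{"x":-19.2,"z":-21.8,"hand":-0.41},{"x":-19.2,"z":-21.8,"hand":-0.41},{"x":-19.2,"z":-21.8,"hand":-0.41},{"x":-19.2,"z":-21.8,"hand":-0.41}]' ; unset R
python3 -m inch '[{"x":-19.2,"z":-21.8,"hand":-0.41},{"x":-19.2,"z":-21.8,"hand":-0.41},{"x":-19.2,"z":-21.8,"hand":-0.41},{"x":-19.2,"z":-21.8,"hand":-0.41},{"x":-19.2,"z":-21.8,"hand":-0.41}]' 30
python3 -m inch '[{"x":-19.2,"z":-21.8,"hand":-0.41},{"x":-19.2,"z":-21.8,"hand":-0.41},{"x":-19.2,"z":-21.8,"hand":-0.41},{"x":-19.2,"z":-21.8,"hand":-0.41},{"x":-19.2,"z":-21.8,"hand":-0.41}]'
python3 -m inch '[{"x":-19.2,"z":-21.8,"hand":-0.41},{"x":-19.2,"z":-21.8,"hand":-0.41},{"x":-19.2,"z":-21.8,"hand":-0.41},{"x":-19.2,"z":-21.8,"hand":-0.41},{"x":-19.2,"z":-21.8,"hand":-0.41}]'
python3 -m inch '[{"x":-19.2,"z":-21.8,"hand":-0.41},{"x":-19.2,"z":-21.8,"hand":-0.41},{"x":-19.2,"z":-21.8,"hand":-0.41},{"x":-19.2,"z":-21.8,"hand":-0.41},{"x":-19.2,"z":-21.8,"hand":-0.41}]'
python3 -m inch '[{"ay":0.12,"hand":-0.41},{"ay":0.12,"hand":-0.41},{"ay":0.12,"hand":-0.41},{"ay":0.12,"hand":-0.41},{"ay":0.12,"hand":-0.41}]'
python3 -c "
from h import *
print(get_state())"
```

```text
{'time': 0.2, 'qpos': array([ 1.00996738e+00,  2.86886575e-01,  1.57757264e+00,  1.35154099e-05,
        1.27861626e+00, -1.49954249e-01]), 'dq': array([ 4.49273380e-05, -2.74251998e-03, -2.81203301e-03, -3.75849679e-04,
        1.15407936e-03, -1.98573832e-03]), 'joint_efforts': array([ 9.21528372e-04, -4.05991530e+01, -2.92681378e+01, -1.52734005e-04,
        4.11299814e-03,  3.62451897e-05]), 'eef_pos': array([0.26933909, 0.61851953, 0.24146054]), 'tcp_rot': array([ 0.59169858,  0.38700857, -0.38796544, -0.5912698 ]), 'contact_force': array([-0.16524059,  0.15516794,  1.07117152]), 'wrist_torque': array([-0.0042289 ,  0.0219265 ,  0.00071972]), 'opening': 0.9980881000160258}validation failed for argument at $[0]...
validation failed for argument at $[0]...
validation failed for argument at $[0]...
validation failed for argument at $[0]...
validation failed for argument at $[0]...
```

```bash
python3 -m inch '[{"ax":0,"ay":0,"az":0,"x":-19.2,"y":0,"z":-21.8,"hand":-0.41},{"ax":0,"ay":0,"az":0,"x":-19.2,"y":0,"z":-21.8,"hand":-0.41}]' 30
```

```text
time: 0.37
eef_pos: [0.2936, 0.5662, 0.2417]
tcp_rot: [0.591, 0.388, -0.388, -0.591]
contact_force: [0.9, 0.0, 1.1]
opening: 0.746
```

```bash
python3 -m inch '[{"ax":0,"ay":0,"az":0,"x":-19.2,"y":0,"z":-21.8,"hand":-0.41},{"ax":0,"ay":0,"az":0,"x":-19.2,"y":0,"z":-21.8,"hand":-0.41},{"ax":0,"ay":0,"az":0,"x":-19.2,"y":0,"z":-21.8,"hand":-0.41},{"ax":0,"ay":0,"az":0,"x":-19.2,"y":0,"z":-21.8,"hand":-0.41},{"ax":0,"ay":0,"az":0,"x":-19.2,"y":0,"z":-21.8,"hand":-0.41}]'
python3 -m inch '[{"ax":0,"ay":0,"az":0,"x":-19.2,"y":0,"z":-21.8,"hand":-0.41},{"ax":0,"ay":0,"az":0,"x":-19.2,"y":0,"z":-21.8,"hand":-0.41},{"ax":0,"ay":0,"az":0,"x":-19.2,"y":0,"z":-21.8,"hand":-0.41},{"ax":0,"ay":0,"az":0,"x":-19.2,"y":0,"z":-21.8,"hand":-0.41},{"ax":0,"ay":0,"az":0,"x":-19.2,"y":0,"z":-21.8,"hand":-0.41}]'
python3 -m inch '[{"ax":0,"ay":0,"az":0,"x":-19.2,"y":0,"z":-21.8,"hand":-0.41},{"ax":0,"ay":0,"az":0,"x":-19.2,"y":0,"z":-21.8,"hand":-0.41},{"ax":0,"ay":0,"az":0,"x":-19.2,"y":0,"z":-21.8,"hand":-0.41},{"ax":0,"ay":0,"az":0,"x":-19.2,"y":0,"z":-21.8,"hand":-0.41},{"ax":0,"ay":0,"az":0,"x":-19.2,"y":0,"z":-21.8,"hand":-0.41}]'
python3 -m inch '[{"ax":0,"ay":0,"az":0,"x":-19.2,"y":0,"z":-21.8,"hand":-0.41},{"ax":0,"ay":0,"az":0,"x":-19.2,"y":0,"z":-21.8,"hand":-0.41},{"ax":0,"ay":0,"az":0,"x":-19.2,"y":0,"z":-21.8,"hand":-0.41},{"ax":0,"ay":0,"az":0,"x":0,"y":0,"z":0,"hand":-0.41},{"ax":0,"ay":0,"az":0,"x":0,"y":0,"z":0,"hand":-0.41}]'
python3 -m inch '[{"ax":0,"ay":0.12,"az":0,"x":0,"y":0,"z":0,"hand":-0.41},{"ax":0,"ay":0.12,"az":0,"x":0,"y":0,"z":0,"hand":-0.41},{"ax":0,"ay":0.12,"az":0,"x":0,"y":0,"z":0,"hand":-0.41},{"ax":0,"ay":0.12,"az":0,"x":0,"y":0,"z":0,"hand":-0.41},{"ax":0,"ay":0.12,"az":0,"x":0,"y":0,"z":0,"hand":-0.41}]'
cat >> h.py <<'E'
def tool():
    from scipy.spatial.transform import Rotation as R
    q=get_state();M=R.from_quat(q['tcp_rot']).as_matrix()
    print('t',round(q['time'],2),'yaw',round(np.degrees(np.arctan2(M[1,0],M[0,0])),1),'pos',np.round(np.array(q['eef_pos'])*1000,1),'tilt',np.round(M[:2,1],3),'F',np.round(q['contact_force'],1),'tau',np.round(q['wrist_torque'],2),'q6',np.round(q['qpos'][5],2),'open',round(q['opening'],3)); return q,M
E
python3 -c "
from h import *
tool()"
```

```text
time: 0.78
eef_pos: [0.356, 0.4333, 0.2421]
tcp_rot: [0.591, 0.387, -0.388, -0.591]
contact_force: [0.7, -0.2, 0.6]
opening: 0.702
time: 1.2
eef_pos: [0.4176, 0.3018, 0.2422]
tcp_rot: [-0.591, -0.388, 0.388, 0.591]
contact_force: [0.5, 0.3, 0.1]
opening: 0.7
time: 1.62
eef_pos: [0.4792, 0.1702, 0.2423]
tcp_rot: [-0.591, -0.388, 0.387, 0.591]
contact_force: [0.4, -0.2, 0.2]
opening: 0.703
time: 2.03
eef_pos: [0.5161, 0.0916, 0.2421]
tcp_rot: [-0.592, -0.387, 0.387, 0.592]
contact_force: [0.6, 0.4, 0.1]
opening: 0.703
time: 2.45
eef_pos: [0.5152, 0.0941, 0.2421]
tcp_rot: [-0.68, -0.194, 0.194, 0.68]
contact_force: [-0.7, -0.1, -0.2]
opening: 0.703
t 2.45 yaw 31.8 pos [515.2  94.1 242.1] tilt [-0.001  0.   ] F [-0.7 -0.1 -0.2] tau [-0.03  0.02  0.02] q6 -0.57 open 0.703
```

```bash
python3 -m inch '[{"ax":0,"ay":0.12,"az":0,"x":0,"y":0,"z":0,"hand":-0.41},{"ax":0,"ay":0.12,"az":0,"x":0,"y":0,"z":0,"hand":-0.41},{"ax":0,"ay":0.12,"az":0,"x":0,"y":0,"z":0,"hand":-0.41},{"ax":0,"ay":0.12,"az":0,"x":0,"y":0,"z":0,"hand":-0.41},{"ax":0,"ay":0.12,"az":0,"x":0,"y":0,"z":0,"hand":-0.41}]'
python3 -m inch '[{"ax":0,"ay":0.12,"az":0,"x":0,"y":0,"z":0,"hand":-0.41},{"ax":0,"ay":0.12,"az":0,"x":0,"y":0,"z":0,"hand":-0.41},{"ax":0,"ay":0.12,"az":0,"x":0,"y":0,"z":0,"hand":-0.41},{"ax":0,"ay":0.12,"az":0,"x":0,"y":0,"z":0,"hand":-0.41},{"ax":0,"ay":0.12,"az":0,"x":0,"y":0,"z":0,"hand":-0.41}]'
python3 -m inch '[{"ax":0,"ay":0.12,"az":0,"x":0,"y":0,"z":0,"hand":-0.41},{"ax":0,"ay":0.12,"az":0,"x":0,"y":0,"z":0,"hand":-0.41},{"ax":0,"ay":0,"az":0,"x":0,"y":25,"z":0,"hand":-0.41},{"ax":0,"ay":0,"az":0,"x":0,"y":25,"z":0,"hand":-0.41},{"ax":0,"ay":0,"az":0,"x":0,"y":25,"z":0,"hand":-0.41}]'
python3 -m inch '[{"ax":0,"ay":0,"az":0,"x":0,"y":25,"z":0,"hand":-0.41},{"ax":0,"ay":0,"az":0,"x":0,"y":0,"z":0,"hand":-0.41},{"ax":0,"ay":0,"az":0,"x":0,"y":0,"z":0,"hand":-0.41},{"ax":0,"ay":0,"az":0,"x":0,"y":0,"z":0,"hand":-0.41}]'
python3 - <<'E'
from h import *
tool()
c=read_camera("side")["img"][190:270,200:310]
save("v5",c,6)
E
```

```text
time: 2.87
eef_pos: [0.5151, 0.0941, 0.2421]
tcp_rot: [-0.707, 0.016, -0.015, 0.707]
contact_force: [0.1, -0.4, -0.4]
opening: 0.71
time: 3.28
eef_pos: [0.5152, 0.0941, 0.2422]
tcp_rot: [-0.671, 0.224, -0.224, 0.671]
contact_force: [0.3, -0.2, 0.4]
opening: 0.703
time: 3.7
eef_pos: [0.5156, 0.0941, 0.167]
tcp_rot: [-0.64, 0.3, -0.301, 0.64]
contact_force: [-0.2, -0.1, -0.5]
opening: 0.707
time: 4.03
eef_pos: [0.5165, 0.0934, 0.1438]
tcp_rot: [-0.64, 0.3, -0.301, 0.64]
contact_force: [-0.0, -0.9, 0.3]
opening: 0.704
t 4.03 yaw -50.4 pos [516.5  93.4 143.8] tilt [0.002 0.   ] F [-0.  -0.9  0.3] tau [ 0.01 -0.01  0.04] q6 0.86 open 0.704
```

View pics/v5.png

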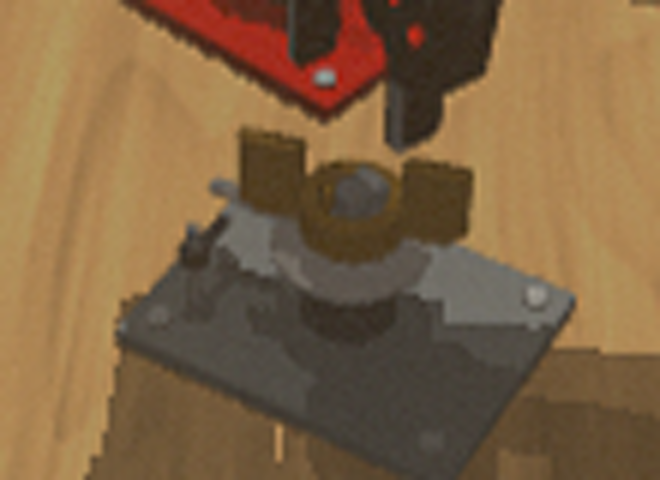

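The nut is still at its start height. The fingers sit on the clockwise side of the wings: right finger at (405,140), far finger at (315,50). Next I go down and push backwards.

```bash
python3 -m inch '[{"ax":0,"ay":0,"az":0,"x":1,"y":18,"z":-0.5,"hand":-0.41},{"ax":0,"ay":0,"az":0,"x":0,"y":18,"z":0,"hand":-0.41},{"ax":0,"ay":0,"az":0,"x":0,"y":18,"z":0,"hand":-0.41},{"ax":0,"ay":0,"az":0,"x":0,"y":0,"z":0,"hand":-0.41},{"ax":0,"ay":0,"az":0,"x":0,"y":0,"z":0,"hand":-0.41}]'
python3 -c "
from h import *
tool()"
python3 -m inch '[{"ax":0,"ay":-0.1,"az":0,"x":0,"y":0,"z":0,"hand":-0.41},{"ax":0,"ay":-0.1,"az":0,"x":0,"y":0,"z":0,"hand":-0.41},{"ax":0,"ay":-0.1,"az":0,"x":0,"y":0,"z":0,"hand":-0.41},{"ax":0,"ay":-0.1,"az":0,"x":0,"y":0,"z":0,"hand":-0.41},{"ax":0,"ay":0,"az":0,"x":0,"y":0,"z":0,"hand":-0.41}]'
python3 - <<'E'
from h import *
tool()
c=read_camera("side")["img"][180:270,200:310]
save("v6",c,6)
E
```

```text
time: 4.5
eef_pos: [0.5165, 0.0917, 0.0893]
tcp_rot: [-0.64, 0.301, -0.301, 0.64]
contact_force: [0.5, -0.0, 0.2]
opening: 0.707
t 4.5 yaw -50.4 pos [516.5  91.7  89.3] tilt [0.001 0.   ] F [ 0.5 -0.   0.2] tau [-0.01  0.01 -0.02] q6 0.86 open 0.707
time: 4.92
eef_pos: [0.518, 0.0919, 0.091]
tcp_rot: [-0.686, 0.166, -0.169, 0.688]
contact_force: [0.3, -0.6, -0.0]
opening: 0.702
t 4.92 yaw -27.4 pos [518.   91.9  91. ] tilt [0.005 0.   ] F [ 0.3 -0.6 -0. ] tau [ 0.12 -0.06 -0.01] q6 0.46 open 0.702
```

View pics/v6.png

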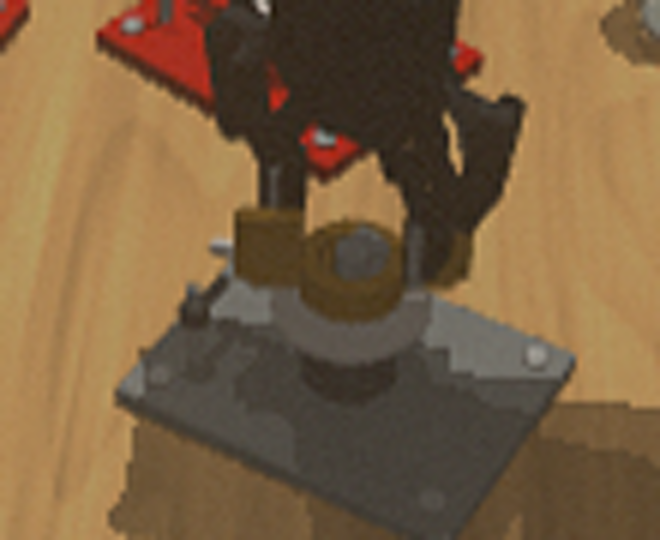

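```bash
cat >> h.py <<'E'
def brass():
    c=read_camera("side");im=c["img"][205:262,225:292]; h=cv2.cvtColor(im,cv2.COLOR_RGB2HSV)
    m=((h[...,0]>12)&(h[...,0]<28)&(h[...,1]>125)&(h[...,2]>40)); r,q=np.nonzero(m)
    print('brass n',m.sum(),'rows',r.min()+205,r.max()+205,'cols',q.min()+225,q.max()+225,'meanrow',round(r.mean()+205,2))
E
python3 -c "
from h import *
brass()"
python3 -m inch '[{"ax":0,"ay":-0.1,"az":0,"x":0,"y":0,"z":0,"hand":-0.41},{"ax":0,"ay":-0.1,"az":0,"x":0,"y":0,"z":0,"hand":-0.41},{"ax":0,"ay":-0.1,"az":0,"x":0,"y":0,"z":0,"hand":-0.41},{"ax":0,"ay":-0.1,"az":0,"x":0,"y":0,"z":0,"hand":-0.41},{"ax":0,"ay":0,"az":0,"x":0,"y":0,"z":0,"hand":-0.41}]'
python3 -c "
from h import *
tool();brass()"
python3 -m inch '[{"ax":0,"ay":-0.1,"az":0,"x":0,"y":0,"z":0,"hand":-0.41},{"ax":0,"ay":-0.1,"az":0,"x":0,"y":0,"z":0,"hand":-0.41},{"ax":0,"ay":-0.1,"az":0,"x":0,"y":0,"z":0,"hand":-0.41},{"ax":0,"ay":-0.1,"az":0,"x":0,"y":0,"z":0,"hand":-0.41},{"ax":0,"ay":0,"az":0,"x":0,"y":0,"z":0,"hand":-0.41}]'
python3 - <<'E'
from h import *
tool();brass()
c=read_camera("side")["img"][180:270,200:310]
t=read_camera("top")["img"][165:225,195:262]
save("v7",np.hstack([cv2.resize(c,None,fx=4,fy=4,interpolation=2),cv2.resize(t,(402,360),interpolation=2)]))
E
```

```text
brass n 1281 rows 205 261 cols 225 291 meanrow 222.42
time: 5.43
eef_pos: [0.5169, 0.0916, 0.0895]
tcp_rot: [0.707, -0.028, 0.029, -0.706]
contact_force: [-0.2, 1.0, 0.1]
opening: 0.699
t 5.43 yaw -4.6 pos [516.9  91.6  89.5] tilt [ 0.002 -0.   ] F [-0.2  1.   0.1] tau [-0.    0.04 -0.02] q6 0.06 open 0.699
brass n 1339 rows 205 261 cols 225 291 meanrow 222.69
time: 5.9
eef_pos: [0.5161, 0.0914, 0.0887]
tcp_rot: [0.698, 0.112, -0.112, -0.698]
contact_force: [-0.4, -0.1, -0.9]
opening: 0.705
t 5.9 yaw 18.2 pos [516.1  91.4  88.7] tilt [-0. -0.] F [-0.4 -0.1 -0.9] tau [ 0.02 -0.    0.05] q6 -0.34 open 0.705
brass n 1330 rows 205 261 cols 225 291 meanrow 222.86
```

View pics/v7.png

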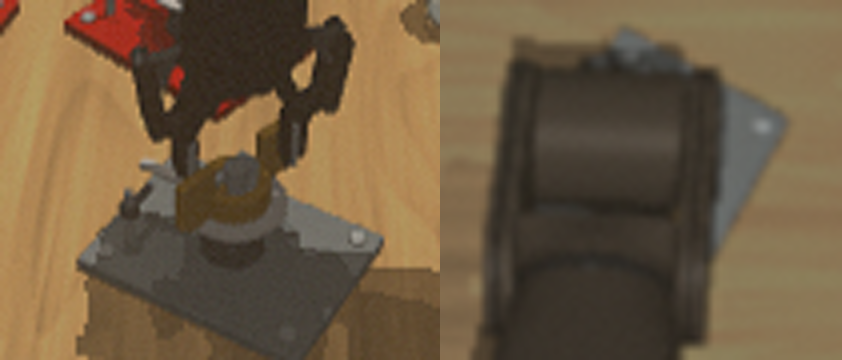

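Wing now at about 42° and the hub appears to sit on the plate with the stud standing proud. That suggests the drop, so I'll back a little further (still safe, total under 1.6 rad), lift and check.

```bash
python3 -m inch '[{"ax":0,"ay":-0.1,"az":0,"x":0,"y":0,"z":0,"hand":-0.41},{"ax":0,"ay":-0.1,"az":0,"x":0,"y":0,"z":0,"hand":-0.41},{"ax":0,"ay":-0.1,"az":0,"x":0,"y":0,"z":0,"hand":-0.41},{"ax":0,"ay":-0.1,"az":0,"x":0,"y":0,"z":0,"hand":-0.41},{"ax":0,"ay":0,"az":0,"x":0,"y":0,"z":0,"hand":-0.41}]'
python3 -c "
from h import *
tool()"
python3 -m inch '[{"ax":0,"ay":0.08,"az":0,"x":0,"y":0,"z":0,"hand":-0.41},{"ax":0,"ay":0.08,"az":0,"x":0,"y":0,"z":0,"hand":-0.41},{"ax":0,"ay":0,"az":0,"x":0,"y":-20,"z":0,"hand":-0.41},{"ax":0,"ay":0,"az":0,"x":0,"y":-20,"z":0,"hand":-0.41},{"ax":0,"ay":0,"az":0,"x":0,"y":-20,"z":0,"hand":-0.41}]'
python3 -m inch '[{"ax":0,"ay":-0.12,"az":0,"x":0,"y":-2,"z":0,"hand":-0.41},{"ax":0,"ay":-0.12,"az":0,"x":0,"y":0,"z":0,"hand":-0.41},{"ax":0,"ay":-0.12,"az":0,"x":0,"y":0,"z":0,"hand":-0.41},{"ax":0,"ay":-0.12,"az":0,"x":0,"y":0,"z":0,"hand":-0.41},{"ax":0,"ay":-0.12,"az":0,"x":0,"y":0,"z":0,"hand":-0.41}]'
python3 -m inch '[{"ax":0,"ay":-0.12,"az":0,"x":0,"y":0,"z":0,"hand":-0.41},{"ax":0,"ay":-0.12,"az":0,"x":0,"y":0,"z":0,"hand":-0.41},{"ax":0,"ay":-0.12,"az":0,"x":0,"y":0,"z":0,"hand":-0.41},{"ax":0,"ay":-0.12,"az":0,"x":0,"y":0,"z":0,"hand":-0.41},{"ax":0,"ay":-0.12,"az":0,"x":0,"y":0,"z":0,"hand":-0.41}]'
python3 -m inch '[{"ax":0,"ay":-0.12,"az":0,"x":0,"y":0,"z":0,"hand":-0.41},{"ax":0,"ay":-0.12,"az":0,"x":0,"y":0,"z":0,"hand":-0.41},{"ax":0,"ay":-0.12,"az":0,"x":0,"y":0,"z":0,"hand":-0.41},{"ax":0,"ay":0,"az":0,"x":0,"y":0,"z":0,"hand":-0.41},{"ax":0,"ay":0,"az":0,"x":0,"y":0,"z":0,"hand":-0.41}]'
python3 - <<'E'
from h import *
tool()
c=np.mean([read_camera("side")["img"] for _ in range(4)],0).astype(np.uint8); np.save("s8.npy",c)
save("v8",c[195:270,210:310],8)
E
```

```text
time: 6.47
eef_pos: [0.5166, 0.0913, 0.0885]
tcp_rot: [0.662, 0.249, -0.248, -0.662]
contact_force: [0.8, -0.2, 0.1]
opening: 0.703
t 6.47 yaw 41.2 pos [516.6  91.3  88.5] tilt [ 0.001 -0.   ] F [ 0.8 -0.2  0.1] tau [ 0.02 -0.04  0.01] q6 -0.74 open 0.703
time: 6.88
eef_pos: [0.5156, 0.0915, 0.1485]
tcp_rot: [-0.68, -0.193, 0.194, 0.68]
contact_force: [-0.2, 0.2, 0.1]
opening: 0.707
time: 7.3
eef_pos: [0.516, 0.0915, 0.1504]
tcp_rot: [-0.591, -0.388, 0.388, 0.591]
contact_force: [0.2, -0.1, -0.1]
opening: 0.708
time: 7.72
eef_pos: [0.516, 0.0916, 0.1503]
tcp_rot: [-0.45, -0.545, 0.545, 0.45]
contact_force: [0.3, 0.0, -0.1]
opening: 0.706
time: 8.13
eef_pos: [0.5161, 0.0916, 0.1503]
tcp_rot: [-0.347, -0.616, 0.616, 0.348]
contact_force: [-0.0, -0.5, -0.4]
opening: 0.706
t 8.13 yaw 121.1 pos [516.1  91.6 150.3] tilt [-0. -0.] F [-0.  -0.5 -0.4] tau [ 0.03 -0.03  0.  ] q6 -2.13 open 0.706
```

View pics/v8.png

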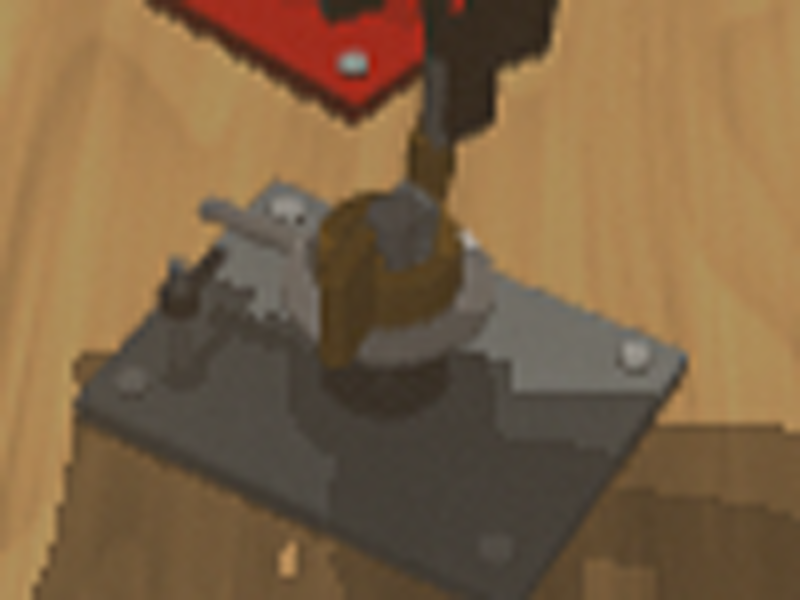

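Dropped: stud top proud at (410,205), hub on the plate at (400,330). Pointer tip at about (207,210), reference finger from post (175,290) to tip (222,253).

```bash
cat >> h.py <<'E'
O=np.array([.5165,.0915,0]);A=np.radians(-28.0)
Rt=np.array([[np.cos(A),-np.sin(A),0],[np.sin(A),np.cos(A),0],[0,0,1]])
def W(*p): return O+Rt@np.array(p)/1000
def C8(u): return np.round((np.asarray(u)-[210,195]+.5)*8-.5,1)
E
python3 - <<'E'
from h import *
c=read_camera("side")
P=lambda *p:C8(proj(c,[W(*p)])[0])
print('ptr tip',P(73,0,54),'ptr at disc',P(38,0,54),'post top',P(62,32,58),'studtop',P(0,0,87),'corners',P(85,-65,12),P(85,65,12),P(-85,-65,12),'plate disc near edge',P(0,36,54))
for z in(40,42,44,46,48,50): print(z,'mark',P(62,6,z),'root',P(62,28,z),'ptr@73',P(73,0,z),'ptr@62,4',P(62,4,z))
print('mark70',P(70,6,46))
E
```

```text
ptr tip [210.6 202.5] ptr at disc [297.8 239.7] post top [186.2 261.1] studtop [398.1 208.5] corners [280.1 172.7] [ 77.7 392.4] [698.2 347.5] plate disc near edge [339.8 347.5]
40 mark [228.5 254.2] root [193.5 292.7] ptr@73 [211.  232.3] ptr@62,4 [231.7 250.8]
42 mark [228.5 250. ] root [193.4 288.4] ptr@73 [211.  228.1] ptr@62,4 [231.7 246.6]
44 mark [228.5 245.8] root [193.3 284.2] ptr@73 [210.9 223.9] ptr@62,4 [231.6 242.3]
46 mark [228.4 241.5] root [193.2 279.9] ptr@73 [210.9 219.6] ptr@62,4 [231.6 238.1]
48 mark [228.4 237.2] root [193.1 275.6] ptr@73 [210.8 215.4] ptr@62,4 [231.6 233.8]
50 mark [228.4 233. ] root [193.1 271.3] ptr@73 [210.7 211.1] ptr@62,4 [231.5 229.5]
mark70 [208.7 233. ]
```

The mark is estimated at about 44 mm, roughly 10 mm below the pointer. I'll go down on the other side and turn clockwise.

```bash
python3 -m inch '[{"ax":0,"ay":0,"az":0,"x":0,"y":20,"z":0,"hand":-0.41},{"ax":0,"ay":0,"az":0,"x":0,"y":20,"z":0,"hand":-0.41},{"ax":0,"ay":0,"az":0,"x":0,"y":20,"z":0,"hand":-0.41},{"ax":0,"ay":0,"az":0,"x":0,"y":8,"z":0,"hand":-0.41},{"ax":0,"ay":0.1,"az":0,"x":0,"y":0,"z":0,"hand":-0.41}]'
python3 -m inch '[{"ax":0,"ay":0.1,"az":0,"x":0,"y":0,"z":0,"hand":-0.41},{"ax":0,"ay":0.1,"az":0,"x":0,"y":0,"z":0,"hand":-0.41},{"ax":0,"ay":0.1,"az":0,"x":0,"y":0,"z":0,"hand":-0.41},{"ax":0,"ay":0.1,"az":0,"x":0,"y":0,"z":0,"hand":-0.41},{"ax":0,"ay":0.1,"az":0,"x":0,"y":0,"z":0,"hand":-0.41}]'
python3 -m inch '[{"ax":0,"ay":0.1,"az":0,"x":0,"y":0,"z":0,"hand":-0.41},{"ax":0,"ay":0.1,"az":0,"x":0,"y":0,"z":0,"hand":-0.41},{"ax":0,"ay":0.1,"az":0,"x":0,"y":0,"z":0,"hand":-0.41},{"ax":0,"ay":0.1,"az":0,"x":0,"y":0,"z":0,"hand":-0.41},{"ax":0,"ay":0.1,"az":0,"x":0,"y":0,"z":0,"hand":-0.41}]'
python3 -c "
from h import *
tool()"
python3 -m inch '[{"ax":0,"ay":0.1,"az":0,"x":0,"y":0,"z":0,"hand":-0.41},{"ax":0,"ay":0.1,"az":0,"x":0,"y":0,"z":0,"hand":-0.41},{"ax":0,"ay":0.1,"az":0,"x":0,"y":0,"z":0,"hand":-0.41},{"ax":0,"ay":0.1,"az":0,"x":0,"y":0,"z":0,"hand":-0.41},{"ax":0,"ay":0.1,"az":0,"x":0,"y":0,"z":0,"hand":-0.41}]'
python3 -m inch '[{"ax":0,"ay":0.1,"az":0,"x":0,"y":0,"z":0,"hand":-0.41},{"ax":0,"ay":0.1,"az":0,"x":0,"y":0,"z":0,"hand":-0.41},{"ax":0,"ay":0.1,"az":0,"x":0,"y":0,"z":0,"hand":-0.41},{"ax":0,"ay":0.1,"az":0,"x":0,"y":0,"z":0,"hand":-0.41},{"ax":0,"ay":0.1,"az":0,"x":0,"y":0,"z":0,"hand":-0.41}]'
python3 -c "
from h import *
tool()"
python3 -m inch '[{"ax":0,"ay":0.1,"az":0,"x":0,"y":0,"z":0,"hand":-0.41},{"ax":0,"ay":0.1,"az":0,"x":0,"y":0,"z":0,"hand":-0.41},{"ax":0,"ay":0.1,"az":0,"x":0,"y":0,"z":0,"hand":-0.41},{"ax":0,"ay":0.1,"az":0,"x":0,"y":0,"z":0,"hand":-0.41},{"ax":0,"ay":0.1,"az":0,"x":0,"y":0,"z":0,"hand":-0.41}]'
python3 -m inch '[{"ax":0,"ay":0.1,"az":0,"x":0,"y":0,"z":0,"hand":-0.41},{"ax":0,"ay":0.1,"az":0,"x":0,"y":0,"z":0,"hand":-0.41},{"ax":0,"ay":0.1,"az":0,"x":0,"y":0,"z":0,"hand":-0.41},{"ax":0,"ay":0.1,"az":0,"x":0,"y":0,"z":0,"hand":-0.41},{"ax":0,"ay":0.1,"az":0,"x":0,"y":0,"z":0,"hand":-0.41}]'
python3 -m inch '[{"ax":0,"ay":0.1,"az":0,"x":0,"y":0,"z":0,"hand":-0.41},{"ax":0,"ay":0.1,"az":0,"x":0,"y":0,"z":0,"hand":-0.41},{"ax":0,"ay":0,"az":0,"x":0,"y":0,"z":0,"hand":-0.41},{"ax":0,"ay":0,"az":0,"x":0,"y":0,"z":0,"hand":-0.41}]'
python3 - <<'E'
from h import *
tool()
c=np.mean([read_camera("side")["img"] for _ in range(4)],0).astype(np.uint8); np.save("s9.npy",c)
save("v9",c[195:270,210:310],8)
E
```

```text
time: 8.8
eef_pos: [0.5142, 0.0916, 0.0797]
tcp_rot: [-0.375, -0.597, 0.599, 0.378]
contact_force: [-1.0, 0.8, 0.1]
opening: 0.701
time: 9.22
eef_pos: [0.5167, 0.0916, 0.0829]
tcp_rot: [0.514, 0.486, -0.485, -0.514]
contact_force: [0.8, 0.2, -1.5]
opening: 0.71
time: 9.63
eef_pos: [0.5161, 0.0921, 0.0828]
tcp_rot: [-0.618, -0.343, 0.343, 0.619]
contact_force: [-0.9, 1.8, -0.0]
opening: 0.707
t 9.63 yaw 58.1 pos [516.1  92.1  82.8] tilt [-0.     0.001] F [-0.9  1.8 -0. ] tau [0.27 0.13 0.06] q6 -1.03 open 0.707
time: 10.05
eef_pos: [0.5159, 0.0921, 0.0827]
tcp_rot: [-0.683, -0.18, 0.18, 0.684]
contact_force: [-1.1, 1.7, 1.6]
opening: 0.704
time: 10.47
eef_pos: [0.5156, 0.0927, 0.0822]
tcp_rot: [-0.706, -0.004, 0.005, 0.708]
contact_force: [0.0, 4.0, -1.6]
opening: 0.708
t 10.47 yaw 0.8 pos [515.6  92.7  82.2] tilt [-0.001  0.002] F [ 0.   4.  -1.6] tau [0.59 0.02 0.09] q6 -0.03 open 0.708
time: 10.88
eef_pos: [0.5167, 0.0927, 0.0826]
tcp_rot: [-0.685, 0.17, -0.171, 0.687]
contact_force: [3.0, 5.0, -3.5]
opening: 0.7
time: 11.3
eef_pos: [0.5177, 0.0921, 0.083]
tcp_rot: [-0.622, 0.333, -0.336, 0.624]
contact_force: [2.2, 0.4, -2.6]
opening: 0.709
time: 11.63
eef_pos: [0.5167, 0.0916, 0.0828]
tcp_rot: [-0.588, 0.392, -0.393, 0.588]
contact_force: [1.5, 0.0, -1.0]
opening: 0.707
t 11.63 yaw -67.5 pos [516.7  91.6  82.8] tilt [ 0.001 -0.   ] F [ 1.5  0.  -1. ] tau [ 0.08 -0.22  0.07] q6 1.16 open 0.707
```

View pics/v9.png

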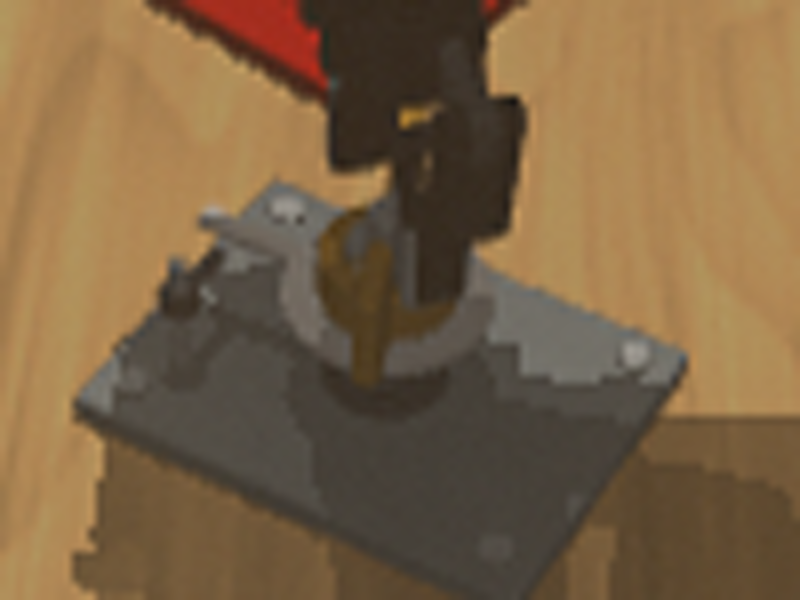

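Pointer tip now about (208,217), so down about 3.4 mm. The finger tip is still at (222,253). I'll press about 4 mm more, then lift away for a clear measurement.

```bash
python3 -m inch '[{"ax":0,"ay":0.1,"az":0,"x":0,"y":0,"z":0,"hand":-0.41},{"ax":0,"ay":0.1,"az":0,"x":0,"y":0,"z":0,"hand":-0.41},{"ax":0,"ay":0.1,"az":0,"x":0,"y":0,"z":0,"hand":-0.41},{"ax":0,"ay":0.1,"az":0,"x":0,"y":0,"z":0,"hand":-0.41},{"ax":0,"ay":0.1,"az":0,"x":0,"y":0,"z":0,"hand":-0.41}]'
python3 -m inch '[{"ax":0,"ay":0.1,"az":0,"x":0,"y":0,"z":0,"hand":-0.41},{"ax":0,"ay":0.1,"az":0,"x":0,"y":0,"z":0,"hand":-0.41},{"ax":0,"ay":0.1,"az":0,"x":0,"y":0,"z":0,"hand":-0.41},{"ax":0,"ay":0.1,"az":0,"x":0,"y":0,"z":0,"hand":-0.41},{"ax":0,"ay":0.1,"az":0,"x":0,"y":0,"z":0,"hand":-0.41}]'
python3 -m inch '[{"ax":0,"ay":0.1,"az":0,"x":0,"y":0,"z":0,"hand":-0.41},{"ax":0,"ay":0.1,"az":0,"x":0,"y":0,"z":0,"hand":-0.41},{"ax":0,"ay":0,"az":0,"x":0,"y":0,"z":0,"hand":-0.41},{"ax":0,"ay":0,"az":0,"x":0,"y":0,"z":0,"hand":-0.41}]'
python3 -c "
from h import *
tool()"
python3 -m inch '[{"ax":0,"ay":-0.08,"az":0,"x":0,"y":0,"z":0,"hand":-0.41},{"ax":0,"ay":-0.08,"az":0,"x":0,"y":0,"z":0,"hand":-0.41},{"ax":0,"ay":0,"az":0,"x":0,"y":-30,"z":0,"hand":-0.41},{"ax":0,"ay":0,"az":0,"x":0,"y":-30,"z":0,"hand":-0.41},{"ax":0,"ay":0,"az":0,"x":0,"y":0,"z":0,"hand":-0.41}]'
python3 - <<'E'
from h import *
tool()
c=np.mean([read_camera("side")["img"] for _ in range(8)],0); np.save("s10.npy",c)
save("v10",c.astype(np.uint8)[195:270,210:310],8)
a=np.load("s8.npy").astype(float).mean(2);b=c.mean(2);
for n,i in(("s8",a),("s10",b)):
    print(n);print(np.round(i[216:232,232:248]).astype(int))
E
```

```text
time: 12.25
eef_pos: [0.5166, 0.0915, 0.0823]
tcp_rot: [0.471, -0.527, 0.528, -0.471]
contact_force: [3.5, 0.1, -3.6]
opening: 0.709
time: 12.67
eef_pos: [0.5153, 0.092, 0.0816]
tcp_rot: [-0.326, 0.628, -0.627, 0.325]
contact_force: [1.5, 1.9, -2.3]
opening: 0.707
time: 13.0
eef_pos: [0.5151, 0.0919, 0.0817]
tcp_rot: [-0.265, 0.657, -0.656, 0.263]
contact_force: [-0.9, 1.6, -1.8]
opening: 0.704
t 13.0 yaw -136.2 pos [515.1  91.9  81.7] tilt [-0.003  0.   ] F [-0.9  1.6 -1.8] tau [0.28 0.15 0.07] q6 2.36 open 0.704
time: 13.42
eef_pos: [0.5202, 0.0911, 0.1491]
tcp_rot: [0.312, -0.631, 0.635, -0.319]
contact_force: [0.6, 0.3, 0.0]
opening: 0.707
t 13.42 yaw -127.1 pos [520.2  91.1 149.1] tilt [ 0.011 -0.001] F [0.6 0.3 0. ] tau [-0.02  0.02 -0.01] q6 2.2 open 0.707
s8
[[130 128 130 130 131 130 130 132 133 132 129 132 125 129 130 128]
 [131 130 131 130 131 130 132 133 133 131 131 126 109 125 125 125]
 [130 130 130 130 132 131 133 135 134 133 126 107 105 105 104 112]
 [131 130 132 127 119 127 128 134 134 127 105 106 111 118 117 112]
 [130 132 129 102  99  99 105 123 131 104 107 101 137 1
[... 1126 characters left out ...]
 105 103  86 115  93  98  99]
 [132 131 133 146 157 151 142 108  76  71  70  72  72  71  72  72]
 [133 130 135 148 153 159 168  75  72  73  71  70  69  68  66  66]
 [132 131 118  80 113 129 154  70  63  63  60  60  59  56  58  58]
 [132 132 133 124  95  69  81  61  58  58  58  58  59  58  59  60]
 [128 130 136 127  64  63  89  59  58  60  58  59  58  58  59  59]
 [106 118 128  64  51  56  99  65  58  61  58  58  59  59  59  59]
 [ 87 101  75  52  53  85 114  64  57  59  59  59  59  59  58  58]
 [ 68  61  52  55  77 112 113  64  58  59  58  59  59  59  58  59]
 [ 72  65  54  78 112 110 110  63  57  58  59  58  59  59  58  58]
 [ 71  60  56 109 105 110 110  67  57  58  59  58  60  59  57  58]]
```

View pics/v10.png

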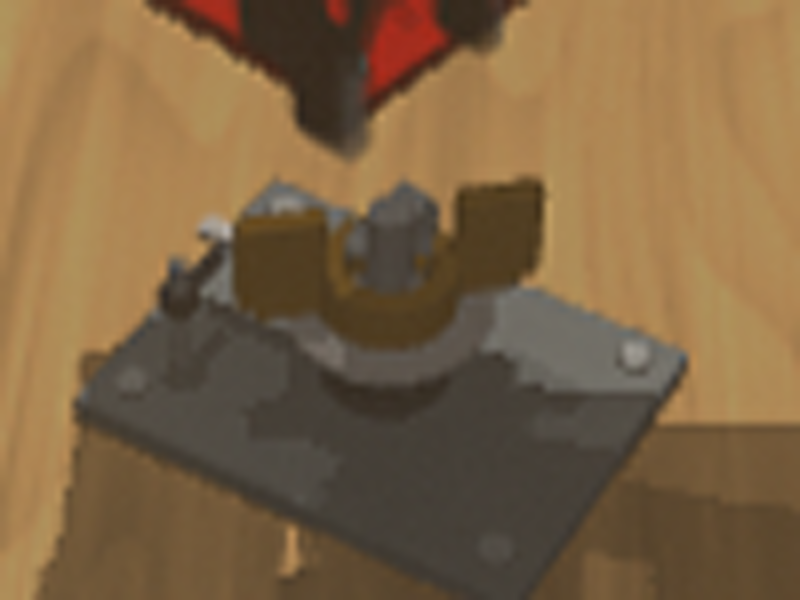

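Pointer is now down about 8 mm (tip about (213,232), mark tip about (222,251)). At 0.27 px per mm the picture is coarse, so I'll touch the mark and the pointer gently with the same fingertip to get the level difference. First I work out that move.

```bash
python3 - <<'E'
from h import *
t=read_camera("top"); print('jar',onz(t,(160,180),.08),'weight',onz(t,(182,236),.025))
E
python3 -m inch '[{"ax":0,"ay":-0.157,"az":0,"x":0,"y":0,"z":0,"hand":-0.41},{"ax":0,"ay":-0.04,"az":0,"x":0,"y":0,"z":0,"hand":-0.41},{"ax":0,"ay":0,"az":0,"x":-25,"y":0,"z":30,"hand":-0.41},{"ax":0,"ay":0,"az":0,"x":-28,"y":0,"z":32,"hand":-0.41},{"ax":0,"ay":0,"az":0,"x":0,"y":0,"z":0,"hand":-0.41}]'
python3 -m inch '[{"ax":0,"ay":0,"az":0,"x":0,"y":20,"z":0,"hand":-0.41},{"ax":0,"ay":0,"az":0,"x":0,"y":20,"z":0,"hand":-0.41},{"ax":0,"ay":0,"az":0,"x":0,"y":20,"z":0,"hand":-0.41},{"ax":0,"ay":0,"az":0,"x":0,"y":0,"z":0,"hand":-0.41},{"ax":0,"ay":0,"az":0,"x":0,"y":0,"z":0,"hand":-0.41}]'
python3 - <<'E'
from h import *
q,M=tool()
p=np.array(q['eef_pos']); f=p+M[:,0]*.037; print('finger in tester',np.round(Rt.T@(f-O)*1000,1))
c=read_camera("side")["img"]; save("v11",c[185:275,200:320],6)
E
```

```text
jar [0.56201024 0.3534211  0.08      ] weight [0.3481077  0.27006389 0.025     ]
time: 14.28
eef_pos: [0.5995, 0.1099, 0.1402]
tcp_rot: [0.365, -0.605, 0.605, -0.366]
contact_force: [-0.2, 0.2, 0.2]
opening: 0.708
time: 14.7
eef_pos: [0.5935, 0.1094, 0.0806]
tcp_rot: [-0.367, 0.606, -0.605, 0.364]
contact_force: [-0.7, -0.7, -0.1]
opening: 0.707
t 14.7 yaw -117.7 pos [593.5 109.4  80.6] tilt [-0.004 -0.   ] F [-0.7 -0.7 -0.1] tau [0.   0.02 0.01] q6 2.07 open 0.707
finger in tester [59.7 15.  80.7]
```

View pics/v11.png

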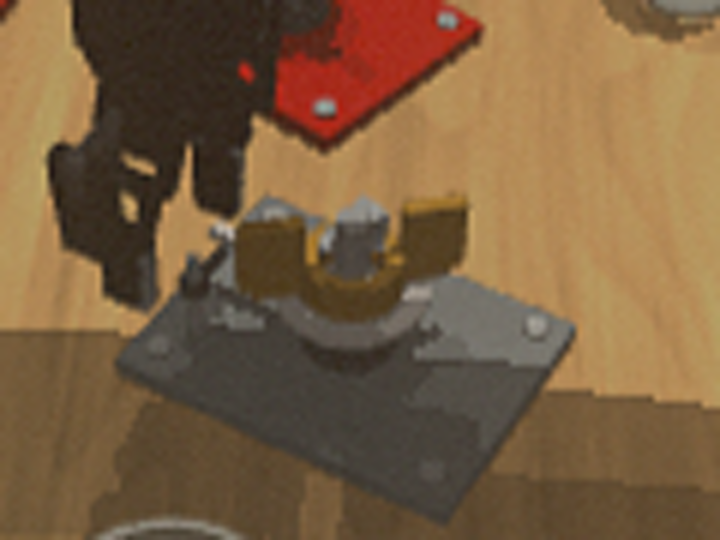

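The near finger (tip at (218,205)) is above the mark, clear of the post and the wing. Now probing down.

```bash
python3 -m inch '[{"ax":0,"ay":0,"az":0,"x":0,"y":8,"z":0,"hand":-0.41},{"ax":0,"ay":0,"az":0,"x":0,"y":6,"z":0,"hand":-0.41},{"ax":0,"ay":0,"az":0,"x":0,"y":0,"z":0,"hand":-0.41},{"ax":0,"ay":0,"az":0,"x":0,"y":0,"z":0,"hand":-0.41}]'
python3 -m inch '[{"ax":0,"ay":0,"az":0,"x":0,"y":2,"z":0,"hand":-0.41},{"ax":0,"ay":0,"az":0,"x":0,"y":0,"z":0,"hand":-0.41}]'
python3 -m inch '[{"ax":0,"ay":0,"az":0,"x":0,"y":2,"z":0,"hand":-0.41},{"ax":0,"ay":0,"az":0,"x":0,"y":0,"z":0,"hand":-0.41}]'
python3 -m inch '[{"ax":0,"ay":0,"az":0,"x":0,"y":2,"z":0,"hand":-0.41},{"ax":0,"ay":0,"az":0,"x":0,"y":0,"z":0,"hand":-0.41}]'
```

```text
time: 15.08
eef_pos: [0.5947, 0.1094, 0.0683]
tcp_rot: [-0.366, 0.605, -0.605, 0.365]
contact_force: [1.0, -0.2, -0.6]
opening: 0.704
time: 15.25
eef_pos: [0.5949, 0.1095, 0.0664]
tcp_rot: [0.365, -0.605, 0.605, -0.366]
contact_force: [-0.3, -0.5, -0.6]
opening: 0.708
time: 15.42
eef_pos: [0.5948, 0.1094, 0.0641]
tcp_rot: [-0.366, 0.605, -0.605, 0.365]
contact_force: [0.2, -0.4, -0.0]
opening: 0.707
time: 15.58
eef_pos: [0.5947, 0.1094, 0.062]
tcp_rot: [-0.366, 0.605, -0.605, 0.365]
contact_force: [0.1, 0.2, 0.2]
opening: 0.705
```

```bash
python3 -m inch '[{"ax":0,"ay":0,"az":0,"x":0,"y":2,"z":0,"hand":-0.41},{"ax":0,"ay":0,"az":0,"x":0,"y":0,"z":0,"hand":-0.41}]' | sed -n '1,2p;4p'
python3 -m inch '[{"ax":0,"ay":0,"az":0,"x":0,"y":2,"z":0,"hand":-0.41},{"ax":0,"ay":0,"az":0,"x":0,"y":0,"z":0,"hand":-0.41}]'| sed -n '1,2p;4p'
python3 -m inch '[{"ax":0,"ay":0,"az":0,"x":0,"y":1,"z":0,"hand":-0.41},{"ax":0,"ay":0,"az":0,"x":0,"y":0,"z":0,"hand":-0.41}]'| sed -n '1,2p;4p'
python3 -m inch '[{"ax":0,"ay":0,"az":0,"x":0,"y":1,"z":0,"hand":-0.41},{"ax":0,"ay":0,"az":0,"x":0,"y":0,"z":0,"hand":-0.41}]'| sed -n '1,2p;4p'
```

```text
time: 15.75
eef_pos: [0.5946, 0.1094, 0.0599]
contact_force: [0.1, -0.4, -0.6]
time: 15.92
eef_pos: [0.5947, 0.1094, 0.0579]
contact_force: [-0.4, -0.1, 0.0]
time: 16.08
eef_pos: [0.5948, 0.1094, 0.0571]
contact_force: [-0.2, 0.3, -0.2]
time: 16.25
eef_pos: [0.5948, 0.1094, 0.0562]
contact_force: [0.5, 0.1, -0.1]
```

```bash
python3 -m inch '[{"ax":0,"ay":0,"az":0,"x":0,"y":1,"z":0,"hand":-0.41},{"ax":0,"ay":0,"az":0,"x":0,"y":0,"z":0,"hand":-0.41}]' | sed -n '1,2p;4p'
python3 -m inch '[{"ax":0,"ay":0,"az":0,"x":0,"y":1,"z":0,"hand":-0.41},{"ax":0,"ay":0,"az":0,"x":0,"y":0,"z":0,"hand":-0.41}]'| sed -n '1,2p;4p'
python3 -m inch '[{"ax":0,"ay":0,"az":0,"x":0,"y":1,"z":0,"hand":-0.41},{"ax":0,"ay":0,"az":0,"x":0,"y":0,"z":0,"hand":-0.41}]'| sed -n '1,2p;4p'
python3 -m inch '[{"ax":0,"ay":0,"az":0,"x":0,"y":1,"z":0,"hand":-0.41},{"ax":0,"ay":0,"az":0,"x":0,"y":0,"z":0,"hand":-0.41}]'| sed -n '1,2p;4p'
```

```text
time: 16.42
eef_pos: [0.5948, 0.1094, 0.0552]
contact_force: [-0.5, -0.3, 0.2]
time: 16.58
eef_pos: [0.5948, 0.1094, 0.0541]
contact_force: [-0.3, -0.1, -0.3]
time: 16.75
eef_pos: [0.5948, 0.1094, 0.0532]
contact_force: [0.0, 0.4, -0.1]
time: 16.92
eef_pos: [0.5948, 0.1094, 0.0522]
contact_force: [-0.3, 0.3, 0.5]
```

```bash
python3 -m inch '[{"ax":0,"ay":0,"az":0,"x":0,"y":1,"z":0,"hand":-0.41},{"ax":0,"ay":0,"az":0,"x":0,"y":0,"z":0,"hand":-0.41}]' | sed -n '1,2p;4p'
python3 -m inch '[{"ax":0,"ay":0,"az":0,"x":0,"y":1,"z":0,"hand":-0.41},{"ax":0,"ay":0,"az":0,"x":0,"y":0,"z":0,"hand":-0.41}]'| sed -n '1,2p;4p'
python3 -m inch '[{"ax":0,"ay":0,"az":0,"x":0,"y":1,"z":0,"hand":-0.41},{"ax":0,"ay":0,"az":0,"x":0,"y":0,"z":0,"hand":-0.41}]'| sed -n '1,2p;4p'
python3 -m inch '[{"ax":0,"ay":0,"az":0,"x":0,"y":0.5,"z":0,"hand":-0.41},{"ax":0,"ay":0,"az":0,"x":0,"y":0,"z":0,"hand":-0.41}]'| sed -n '1,2p;4p'
```

```text
time: 17.08
eef_pos: [0.5948, 0.1094, 0.0511]
contact_force: [0.2, -0.1, 0.2]
time: 17.25
eef_pos: [0.5948, 0.1094, 0.0501]
contact_force: [0.4, 0.7, -1.5]
time: 17.42
eef_pos: [0.595, 0.1095, 0.0497]
contact_force: [-0.3, 0.1, 2.1]
time: 17.58
eef_pos: [0.595, 0.1094, 0.0496]
contact_force: [-1.1, 0.3, 5.3]
```

```bash
python3 -m inch '[{"ax":0,"ay":0,"az":0,"x":0,"y":-10,"z":0,"hand":-0.41},{"ax":0,"ay":0,"az":0,"x":10,"y":0,"z":4,"hand":-0.41},{"ax":0,"ay":0,"az":0,"x":10,"y":0,"z":3,"hand":-0.41},{"ax":0,"ay":0,"az":0,"x":0,"y":0,"z":0,"hand":-0.41},{"ax":0,"ay":0,"az":0,"x":0,"y":0,"z":0,"hand":-0.41}]'
python3 -m inch '[{"ax":0,"ay":0,"az":0,"x":0,"y":3,"z":0,"hand":-0.41},{"ax":0,"ay":0,"az":0,"x":0,"y":0,"z":0,"hand":-0.41}]'| sed -n '1,2p;4p'
python3 -m inch '[{"ax":0,"ay":0,"az":0,"x":0,"y":1,"z":0,"hand":-0.41},{"ax":0,"ay":0,"az":0,"x":0,"y":0,"z":0,"hand":-0.41}]'| sed -n '1,2p;4p'
python3 -m inch '[{"ax":0,"ay":0,"az":0,"x":0,"y":1,"z":0,"hand":-0.41},{"ax":0,"ay":0,"az":0,"x":0,"y":0,"z":0,"hand":-0.41}]'| sed -n '1,2p;4p'
python3 -m inch '[{"ax":0,"ay":0,"az":0,"x":0,"y":1,"z":0,"hand":-0.41},{"ax":0,"ay":0,"az":0,"x":0,"y":0,"z":0,"hand":-0.41}]'| sed -n '1,2p;4p'
```

```text
time: 18.0
eef_pos: [0.5914, 0.0875, 0.0585]
tcp_rot: [-0.365, 0.606, -0.605, 0.365]
contact_force: [-0.1, -0.5, 0.2]
opening: 0.706
time: 18.17
eef_pos: [0.5912, 0.0884, 0.055]
contact_force: [0.2, 0.1, 0.2]
time: 18.33
eef_pos: [0.5915, 0.0887, 0.0543]
contact_force: [-0.1, 0.4, -0.9]
time: 18.5
eef_pos: [0.5917, 0.0887, 0.0536]
contact_force: [0.6, -0.0, -0.4]
time: 18.67
eef_pos: [0.5917, 0.0886, 0.0527]
contact_force: [0.4, 0.9, 0.2]
```

```bash
python3 -m inch '[{"ax":0,"ay":0,"az":0,"x":0,"y":0.5,"z":0,"hand":-0.41},{"ax":0,"ay":0,"az":0,"x":0,"y":0,"z":0,"hand":-0.41}]' | sed -n '1,2p;4p'
python3 -m inch '[{"ax":0,"ay":0,"az":0,"x":0,"y":0.5,"z":0,"hand":-0.41},{"ax":0,"ay":0,"az":0,"x":0,"y":0,"z":0,"hand":-0.41}]'| sed -n '1,2p;4p'
python3 -m inch '[{"ax":0,"ay":0,"az":0,"x":0,"y":0.5,"z":0,"hand":-0.41},{"ax":0,"ay":0,"az":0,"x":0,"y":0,"z":0,"hand":-0.41}]'| sed -n '1,2p;4p'
python3 -m inch '[{"ax":0,"ay":0,"az":0,"x":0,"y":0.5,"z":0,"hand":-0.41},{"ax":0,"ay":0,"az":0,"x":0,"y":0,"z":0,"hand":-0.41}]'| sed -n '1,2p;4p'
```

```text
time: 18.83
eef_pos: [0.5917, 0.0885, 0.0523]
contact_force: [-0.4, 0.7, 0.6]
time: 19.0
eef_pos: [0.5918, 0.0885, 0.0519]
contact_force: [-0.3, 0.9, 0.2]
time: 19.17
eef_pos: [0.5918, 0.0885, 0.0516]
contact_force: [-1.7, 0.3, 2.6]
time: 19.33
eef_pos: [0.5919, 0.0885, 0.0513]
contact_force: [-1.8, -0.3, 3.3]
```

Same fingertip, mark top contact at TCP z ≈ 49.7 mm and pointer top at ≈ 51.7–51.8 mm. Allowing for the thicknesses (4 vs 3 mm), the pointer is about 1.5 mm high. That needs about 0.43 rad more, so I'll regrasp half a turn round to stay within the last joint's range.

```bash
python3 -m inch '[{"ax":0,"ay":0,"az":0,"x":0,"y":-35,"z":0,"hand":-0.41},{"ax":0,"ay":0,"az":0,"x":0,"y":-35,"z":0,"hand":-0.41},{"ax":0,"ay":0,"az":0,"x":0,"y":-25,"z":0,"hand":-0.41},{"ax":0,"ay":0,"az":0,"x":16.5,"y":0,"z":-34,"hand":-0.41},{"ax":0,"ay":0,"az":0,"x":16.5,"y":0,"z":-34,"hand":-0.41}]'
python3 -m inch '[{"ax":0,"ay":-0.12,"az":0,"x":0,"y":0,"z":0,"hand":-0.41},{"ax":0,"ay":-0.12,"az":0,"x":0,"y":0,"z":0,"hand":-0.41},{"ax":0,"ay":-0.12,"az":0,"x":0,"y":0,"z":0,"hand":-0.41},{"ax":0,"ay":-0.12,"az":0,"x":0,"y":0,"z":0,"hand":-0.41},{"ax":0,"ay":-0.12,"az":0,"x":0,"y":0,"z":0,"hand":-0.41}]' >/dev/null
python3 -m inch '[{"ax":0,"ay":-0.12,"az":0,"x":0,"y":0,"z":0,"hand":-0.41},{"ax":0,"ay":-0.12,"az":0,"x":0,"y":0,"z":0,"hand":-0.41},{"ax":0,"ay":-0.12,"az":0,"x":0,"y":0,"z":0,"hand":-0.41},{"ax":0,"ay":-0.12,"az":0,"x":0,"y":0,"z":0,"hand":-0.41},{"ax":0,"ay":-0.12,"az":0,"x":0,"y":0,"z":0,"hand":-0.41}]' >/dev/null
python3 -m inch '[{"ax":0,"ay":-0.12,"az":0,"x":0,"y":0,"z":0,"hand":-0.41},{"ax":0,"ay":-0.12,"az":0,"x":0,"y":0,"z":0,"hand":-0.41},{"ax":0,"ay":-0.12,"az":0,"x":0,"y":0,"z":0,"hand":-0.41},{"ax":0,"ay":-0.12,"az":0,"x":0,"y":0,"z":0,"hand":-0.41},{"ax":0,"ay":-0.12,"az":0,"x":0,"y":0,"z":0,"hand":-0.41}]' >/dev/null
python3 -m inch '[{"ax":0,"ay":-0.12,"az":0,"x":0,"y":0,"z":0,"hand":-0.41},{"ax":0,"ay":-0.12,"az":0,"x":0,"y":0,"z":0,"hand":-0.41},{"ax":0,"ay":-0.12,"az":0,"x":0,"y":0,"z":0,"hand":-0.41},{"ax":0,"ay":-0.12,"az":0,"x":0,"y":0,"z":0,"hand":-0.41},{"ax":0,"ay":-0.12,"az":0,"x":0,"y":0,"z":0,"hand":-0.41}]' >/dev/null
python3 -m inch '[{"ax":0,"ay":-0.12,"az":0,"x":0,"y":0,"z":0,"hand":-0.41},{"ax":0,"ay":-0.12,"az":0,"x":0,"y":0,"z":0,"hand":-0.41},{"ax":0,"ay":-0.12,"az":0,"x":0,"y":0,"z":0,"hand":-0.41},{"ax":0,"ay":-0.12,"az":0,"x":0,"y":0,"z":0,"hand":-0.41},{"ax":0,"ay":-0.12,"az":0,"x":0,"y":0,"z":0,"hand":-0.41}]' >/dev/null
python3 -m inch '[{"ax":0,"ay":0,"az":0,"x":0,"y":0,"z":0,"hand":-0.41},{"ax":0,"ay":0,"az":0,"x":0,"y":0,"z":0,"hand":-0.41}]'
python3 -c "
from h import *
tool()"
```

```text
time: 19.75
eef_pos: [0.5184, 0.0906, 0.1486]
tcp_rot: [0.363, -0.604, 0.607, -0.368]
contact_force: [-0.1, -0.0, 0.1]
opening: 0.708
time: 22.0
eef_pos: [0.5161, 0.0909, 0.1455]
tcp_rot: [-0.63, -0.321, 0.321, 0.63]
contact_force: [0.1, 1.0, 0.5]
opening: 0.708
t 22.0 yaw 54.0 pos [516.1  90.9 145.5] tilt [-0. -0.] F [0.1 1.  0.5] tau [ 0.02 -0.    0.01] q6 -0.96 open 0.708
```

```bash
python3 -m inch '[{"ax":0,"ay":0,"az":0,"x":0,"y":22,"z":0,"hand":-0.41},{"ax":0,"ay":0,"az":0,"x":0,"y":22,"z":0,"hand":-0.41},{"ax":0,"ay":0,"az":0,"x":0,"y":19.5,"z":0,"hand":-0.41},{"ax":0,"ay":0,"az":0,"x":0,"y":0,"z":0,"hand":-0.41},{"ax":0,"ay":0.08,"az":0,"x":0,"y":0,"z":0,"hand":-0.41}]'
python3 -m inch '[{"ax":0,"ay":0.1,"az":0,"x":0,"y":0,"z":0,"hand":-0.41},{"ax":0,"ay":0.1,"az":0,"x":0,"y":0,"z":0,"hand":-0.41},{"ax":0,"ay":0.1,"az":0,"x":0,"y":0,"z":0,"hand":-0.41},{"ax":0,"ay":0.1,"az":0,"x":0,"y":0,"z":0,"hand":-0.41},{"ax":0,"ay":0,"az":0,"x":0,"y":0,"z":0,"hand":-0.41}]'
python3 -m inch '[{"ax":0,"ay":0.09,"az":0,"x":0,"y":0,"z":0,"hand":-0.41},{"ax":0,"ay":0.04,"az":0,"x":0,"y":0,"z":0,"hand":-0.41},{"ax":0,"ay":0,"az":0,"x":0,"y":0,"z":0,"hand":-0.41},{"ax":0,"ay":0,"az":0,"x":0,"y":0,"z":0,"hand":-0.41},{"ax":0,"ay":0,"az":0,"x":0,"y":0,"z":0,"hand":-0.41}]'
python3 -c "
from h import *
tool()"
```

```text
time: 22.42
eef_pos: [0.5151, 0.0909, 0.0811]
tcp_rot: [-0.642, -0.294, 0.296, 0.643]
contact_force: [0.8, 0.2, 1.4]
opening: 0.704
time: 22.83
eef_pos: [0.5157, 0.0917, 0.0825]
tcp_rot: [-0.688, -0.161, 0.162, 0.689]
contact_force: [-0.9, 0.6, -0.1]
opening: 0.706
time: 23.25
eef_pos: [0.5156, 0.0916, 0.0822]
tcp_rot: [-0.697, -0.118, 0.119, 0.698]
contact_force: [-1.4, 4.4, -2.1]
opening: 0.707
t 23.25 yaw 19.2 pos [515.6  91.6  82.2] tilt [-0.001  0.001] F [-1.4  4.4 -2.1] tau [0.83 0.29 0.13] q6 -0.36 open 0.707
```

Turned. Now back off, lift and re-probe with the same finger.

```bash
python3 -m inch '[{"ax":0,"ay":-0.08,"az":0,"x":0,"y":0,"z":0,"hand":-0.41},{"ax":0,"ay":-0.08,"az":0,"x":0,"y":0,"z":0,"hand":-0.41},{"ax":0,"ay":0,"az":0,"x":0,"y":-30,"z":0,"hand":-0.41},{"ax":0,"ay":0,"az":0,"x":0,"y":-35,"z":0,"hand":-0.41},{"ax":0,"ay":0.12,"az":0,"x":0,"y":0,"z":0,"hand":-0.41}]' >/dev/null
python3 -m inch '[{"ax":0,"ay":0.12,"az":0,"x":0,"y":0,"z":0,"hand":-0.41},{"ax":0,"ay":0.12,"az":0,"x":0,"y":0,"z":0,"hand":-0.41},{"ax":0,"ay":0.12,"az":0,"x":0,"y":0,"z":0,"hand":-0.41},{"ax":0,"ay":0.12,"az":0,"x":0,"y":0,"z":0,"hand":-0.41},{"ax":0,"ay":0.12,"az":0,"x":0,"y":0,"z":0,"hand":-0.41}]' >/dev/null
python3 -m inch '[{"ax":0,"ay":0.12,"az":0,"x":0,"y":0,"z":0,"hand":-0.41},{"ax":0,"ay":0.12,"az":0,"x":0,"y":0,"z":0,"hand":-0.41},{"ax":0,"ay":0.12,"az":0,"x":0,"y":0,"z":0,"hand":-0.41},{"ax":0,"ay":0.12,"az":0,"x":0,"y":0,"z":0,"hand":-0.41},{"ax":0,"ay":0.12,"az":0,"x":0,"y":0,"z":0,"hand":-0.41}]' >/dev/null
python3 -m inch '[{"ax":0,"ay":0.12,"az":0,"x":0,"y":0,"z":0,"hand":-0.41},{"ax":0,"ay":0.12,"az":0,"x":0,"y":0,"z":0,"hand":-0.41},{"ax":0,"ay":0.12,"az":0,"x":0,"y":0,"z":0,"hand":-0.41},{"ax":0,"ay":0.12,"az":0,"x":0,"y":0,"z":0,"hand":-0.41},{"ax":0,"ay":0.12,"az":0,"x":0,"y":0,"z":0,"hand":-0.41}]' >/dev/null
python3 -m inch '[{"ax":0,"ay":0.12,"az":0,"x":0,"y":0,"z":0,"hand":-0.41},{"ax":0,"ay":0.12,"az":0,"x":0,"y":0,"z":0,"hand":-0.41},{"ax":0,"ay":0.12,"az":0,"x":0,"y":0,"z":0,"hand":-0.41},{"ax":0,"ay":0.12,"az":0,"x":0,"y":0,"z":0,"hand":-0.41},{"ax":0,"ay":0.12,"az":0,"x":0,"y":0,"z":0,"hand":-0.41}]' >/dev/null
python3 -m inch '[{"ax":0,"ay":0.03,"az":0,"x":0,"y":0,"z":0,"hand":-0.41},{"ax":0,"ay":0,"az":0,"x":-17,"y":0,"z":34,"hand":-0.41},{"ax":0,"ay":0,"az":0,"x":-16,"y":0,"z":34,"hand":-0.41},{"ax":0,"ay":0,"az":0,"x":0,"y":0,"z":0,"hand":-0.41},{"ax":0,"ay":0,"az":0,"x":0,"y":0,"z":0,"hand":-0.41}]'
python3 - <<'E'
from h import *
q,M=tool()
f=np.array(q['eef_pos'])+M[:,0]*.037; print('finger in tester',np.round(Rt.T@(f-O)*1000,1))
c=np.mean([read_camera("side")["img"] for _ in range(4)],0);np.save("s12.npy",c)
print(np.round(c.mean(2)[218:232,232:242]).astype(int))
E
```

```text
time: 25.75
eef_pos: [0.5939, 0.0873, 0.1478]
tcp_rot: [0.365, -0.605, 0.606, -0.366]
contact_force: [-1.1, 0.1, 0.4]
opening: 0.707
t 25.75 yaw -117.8 pos [593.9  87.3 147.8] tilt [ 0.002 -0.001] F [-1.1  0.1  0.4] tau [ 0.01 -0.01  0.01] q6 2.03 open 0.707
finger in tester [ 70.4  -4.4 147.8]
[[130 131 131 131 134 132 134 110  58  61]
 [132 132 131 132 133 133 134 116  55  58]
 [133 130 131 132 132 132 135 117  54  56]
 [132 132 131 133 131 131 134 116  53  59]
 [133 131 132 128 138 140 142 115  53  58]
 [133 131 129 102 160 164 159 113  51  56]
 [133 133 118  91 129 152 162 136  52  57]
 [132 132 134 110  71  88 132 128  53  58]
 [129 130 138 128  77  66  76  86  54  58]
 [107 118 128  63  48  55  98  92  53  56]
 [ 85  99  74  46  49  85 112 111  73  68]
 [ 68  60  50  53  74 112 111 111 112  98]
 [ 72  63  54  76 112 109 108 108 109 110]
 [ 69  60  53 108 105 109 108 108 108 108]]
```

```bash
python3 -m inch '[{"ax":0,"ay":0,"az":0,"x":0,"y":30,"z":0,"hand":-0.41},{"ax":0,"ay":0,"az":0,"x":0,"y":35,"z":0,"hand":-0.41},{"ax":0,"ay":0,"az":0,"x":0,"y":25,"z":0,"hand":-0.41},{"ax":0,"ay":0,"az":0,"x":0,"y":0,"z":0,"hand":-0.41},{"ax":0,"ay":0,"az":0,"x":0,"y":0,"z":0,"hand":-0.41}]'
python3 -m inch '[{"ax":0,"ay":0,"az":0,"x":0,"y":3,"z":0,"hand":-0.41},{"ax":0,"ay":0,"az":0,"x":0,"y":1,"z":0,"hand":-0.41},{"ax":0,"ay":0,"az":0,"x":0,"y":0,"z":0,"hand":-0.41},{"ax":0,"ay":0,"az":0,"x":0,"y":0,"z":0,"hand":-0.41}]'| sed -n '1,2p;4p'
python3 -m inch '[{"ax":0,"ay":0,"az":0,"x":0,"y":0.5,"z":0,"hand":-0.41},{"ax":0,"ay":0,"az":0,"x":0,"y":0,"z":0,"hand":-0.41}]'| sed -n '1,2p;4p'
python3 -m inch '[{"ax":0,"ay":0,"az":0,"x":0,"y":0.5,"z":0,"hand":-0.41},{"ax":0,"ay":0,"az":0,"x":0,"y":0,"z":0,"hand":-0.41}]'| sed -n '1,2p;4p'
python3 -m inch '[{"ax":0,"ay":0,"az":0,"x":0,"y":0.5,"z":0,"hand":-0.41},{"ax":0,"ay":0,"az":0,"x":0,"y":0,"z":0,"hand":-0.41}]'| sed -n '1,2p;4p'
```

```text
time: 26.37
eef_pos: [0.5901, 0.0886, 0.0565]
tcp_rot: [-0.367, 0.606, -0.605, 0.365]
contact_force: [0.2, -0.5, 0.0]
opening: 0.709
time: 26.7
eef_pos: [0.5928, 0.0885, 0.055]
contact_force: [0.1, 0.0, 0.6]
time: 26.87
eef_pos: [0.5921, 0.0885, 0.0534]
contact_force: [0.2, 0.4, 0.1]
time: 27.03
eef_pos: [0.5917, 0.0885, 0.0523]
contact_force: [0.0, 0.7, 0.1]
time: 27.2
eef_pos: [0.5916, 0.0885, 0.0516]
contact_force: [-0.0, 0.7, -1.2]
```

```bash
python3 -m inch '[{"ax":0,"ay":0,"az":0,"x":0,"y":0.5,"z":0,"hand":-0.41},{"ax":0,"ay":0,"az":0,"x":0,"y":0,"z":0,"hand":-0.41}]'| sed -n '1,2p;4p'
python3 -m inch '[{"ax":0,"ay":0,"az":0,"x":0,"y":0.5,"z":0,"hand":-0.41},{"ax":0,"ay":0,"az":0,"x":0,"y":0,"z":0,"hand":-0.41}]'| sed -n '1,2p;4p'
python3 -m inch '[{"ax":0,"ay":0,"az":0,"x":0,"y":0.4,"z":0,"hand":-0.41},{"ax":0,"ay":0,"az":0,"x":0,"y":0,"z":0,"hand":-0.41}]'| sed -n '1,2p;4p'
python3 -m inch '[{"ax":0,"ay":0,"az":0,"x":0,"y":0.4,"z":0,"hand":-0.41},{"ax":0,"ay":0,"az":0,"x":0,"y":0,"z":0,"hand":-0.41}]'| sed -n '1,2p;4p'
python3 -m inch '[{"ax":0,"ay":0,"az":0,"x":0,"y":0.4,"z":0,"hand":-0.41},{"ax":0,"ay":0,"az":0,"x":0,"y":0,"z":0,"hand":-0.41}]'| sed -n '1,2p;4p'
```

```text
time: 27.37
eef_pos: [0.5916, 0.0885, 0.0512]
contact_force: [-0.9, -0.1, 0.3]
time: 27.53
eef_pos: [0.5917, 0.0885, 0.0507]
contact_force: [0.2, 0.3, 0.6]
time: 27.7
eef_pos: [0.5918, 0.0885, 0.0504]
contact_force: [-0.7, 0.3, -0.5]
time: 27.87
eef_pos: [0.5918, 0.0885, 0.0502]
contact_force: [-0.4, 0.2, 1.0]
time: 28.03
eef_pos: [0.5918, 0.0885, 0.0499]
contact_force: [-0.8, 0.2, 2.2]
```

Pointer contact is now ≈ 50.2 mm, against a level target of 49.7 + 0.5 = 50.2. Re-touching the mark to confirm.

```bash
python3 -m inch '[{"ax":0,"ay":0,"az":0,"x":0,"y":-12,"z":0,"hand":-0.41},{"ax":0,"ay":0,"az":0,"x":-10,"y":0,"z":-1,"hand":-0.41},{"ax":0,"ay":0,"az":0,"x":-10,"y":0,"z":-2,"hand":-0.41},{"ax":0,"ay":0,"az":0,"x":0,"y":6,"z":0,"hand":-0.41},{"ax":0,"ay":0,"az":0,"x":0,"y":4,"z":0,"hand":-0.41}]'
python3 -m inch '[{"ax":0,"ay":0,"az":0,"x":0,"y":0,"z":0,"hand":-0.41},{"ax":0,"ay":0,"az":0,"x":0,"y":0,"z":0,"hand":-0.41},{"ax":0,"ay":0,"az":0,"x":0,"y":0,"z":0,"hand":-0.41}]'| sed -n '1,2p;4p'
python3 -m inch '[{"ax":0,"ay":0,"az":0,"x":0,"y":0.6,"z":0,"hand":-0.41},{"ax":0,"ay":0,"az":0,"x":0,"y":0,"z":0,"hand":-0.41}]'| sed -n '1,2p;4p'
python3 -m inch '[{"ax":0,"ay":0,"az":0,"x":0,"y":0.6,"z":0,"hand":-0.41},{"ax":0,"ay":0,"az":0,"x":0,"y":0,"z":0,"hand":-0.41}]'| sed -n '1,2p;4p'
python3 -m inch '[{"ax":0,"ay":0,"az":0,"x":0,"y":0.4,"z":0,"hand":-0.41},{"ax":0,"ay":0,"az":0,"x":0,"y":0,"z":0,"hand":-0.41}]'| sed -n '1,2p;4p'
python3 -m inch '[{"ax":0,"ay":0,"az":0,"x":0,"y":0.4,"z":0,"hand":-0.41},{"ax":0,"ay":0,"az":0,"x":0,"y":0,"z":0,"hand":-0.41}]'| sed -n '1,2p;4p'
```

```text
time: 28.45
eef_pos: [0.5985, 0.1085, 0.0511]
tcp_rot: [0.366, -0.605, 0.605, -0.366]
contact_force: [-0.4, -0.5, -0.8]
opening: 0.7
time: 28.7
eef_pos: [0.598, 0.1075, 0.051]
contact_force: [0.4, 0.4, -0.8]
time: 28.87
eef_pos: [0.5983, 0.1074, 0.0509]
contact_force: [-0.5, -0.5, -0.4]
time: 29.03
eef_pos: [0.5984, 0.1074, 0.0504]
contact_force: [-1.4, -0.3, 0.9]
time: 29.2
eef_pos: [0.5984, 0.1075, 0.05]
contact_force: [-0.4, 0.2, 0.2]
time: 29.37
eef_pos: [0.5985, 0.1075, 0.0498]
contact_force: [-0.0, -0.1, 0.5]
```

```bash
python3 -m inch '[{"ax":0,"ay":0,"az":0,"x":0,"y":0.4,"z":0,"hand":-0.41},{"ax":0,"ay":0,"az":0,"x":0,"y":0,"z":0,"hand":-0.41}]'| sed -n '1,2p;4p'
python3 -m inch '[{"ax":0,"ay":0,"az":0,"x":0,"y":0.4,"z":0,"hand":-0.41},{"ax":0,"ay":0,"az":0,"x":0,"y":0,"z":0,"hand":-0.41}]'| sed -n '1,2p;4p'
python3 -m inch '[{"ax":0,"ay":0,"az":0,"x":0,"y":0,"z":0,"hand":-0.41}]'| sed -n '1,2p;4p'
```

```text
time: 29.53
eef_pos: [0.5985, 0.1076, 0.0497]
contact_force: [-1.6, -0.0, 2.9]
time: 29.7
eef_pos: [0.5985, 0.1076, 0.0496]
contact_force: [-2.8, -0.8, 4.5]
time: 29.78
eef_pos: [0.5986, 0.1076, 0.0497]
contact_force: [-2.8, 0.7, 5.5]
```

Mark contact is again 49.7. The tops differ by about 0.5 mm, so the mid-heights are level within about 0.3 mm. Retreating, then one last picture.

```bash
python3 -m inch '[{"ax":0,"ay":0,"az":0,"x":0,"y":-35,"z":0,"hand":-0.41},{"ax":0,"ay":0,"az":0,"x":0,"y":-35,"z":0,"hand":-0.41},{"ax":0,"ay":0,"az":0,"x":0,"y":-35,"z":0,"hand":-0.41},{"ax":0,"ay":0,"az":0,"x":0,"y":-35,"z":0,"hand":-0.41},{"ax":0,"ay":0,"az":0,"x":0,"y":0,"z":0,"hand":-0.41}]'
python3 -m inch '[{"ax":0,"ay":0,"az":0,"x":0,"y":0,"z":0,"hand":-0.41},{"ax":0,"ay":0,"az":0,"x":0,"y":0,"z":0,"hand":-0.41},{"ax":0,"ay":0,"az":0,"x":0,"y":0,"z":0,"hand":-0.41}]'
python3 - <<'E'
from h import *
c=np.mean([read_camera("side")["img"] for _ in range(4)],0).astype(np.uint8)
save("v12",np.hstack([cv2.resize(c[195:265,215:290],(450,420),interpolation=2),cv2.resize(c[120:384,180:360],(286,420))]))
E
```

```text
time: 30.2
eef_pos: [0.603, 0.1078, 0.198]
tcp_rot: [0.361, -0.602, 0.608, -0.37]
contact_force: [0.9, -0.2, 1.1]
opening: 0.706
time: 30.45
eef_pos: [0.5971, 0.1076, 0.1865]
tcp_rot: [-0.367, 0.606, -0.605, 0.364]
contact_force: [-0.3, -0.5, -0.8]
opening: 0.706
```

View pics/v12.png

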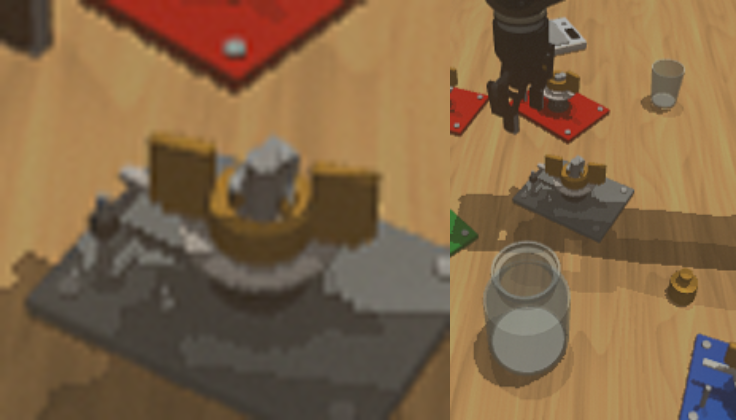

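The pointer tip at (130,175) sits beside the finger's tip at (135,190). The nut is down on the plate, the gripper is clear, and the jar, weight, beaker and balance are where they were. Handing in.

```bash
python3 -c "
from h import *
print(sign_off())"
```

```text
the job is handed in; nothing more can be done
None
```

The job is done and handed in at about 31 s. The nut holds the plate down with the pointer level with the reference finger, to about 0.3 mm by my measurements.

- **Backing:** I turned the nut about 1.4 rad backwards by pushing both wings with the open fingers, without gripping it. A picture afterwards showed the stud standing proud and the nut on the plate, so it had clicked and dropped.
- **Pressing:** I turned it forwards in two stages: a first push to about 1.5 mm above level, then a further 0.43 rad.
- **Level check:** I touched the pointer and the reference finger lightly (up to about 5 N) with the same fingertip.

| Check | Finger top (mm) | Pointer top (mm) | Pointer above level (mm) |
|---|---|---|---|
| After the first push | 49.7 | 51.75 | about 1.5 |
| After the final turn | 49.7 | 50.2 | about 0 |

  The heights are tool readings at contact. When level, the pointer top should sit 0.5 mm above the finger top, because it is 1 mm thicker.
- **Limits of the check:** the last picture agrees but shows only about 0.27 pixel per mm, so the level result rests on the touches.
- **Surroundings:** in that picture the gripper touched nothing and the jar, balance, beaker and weight looked unmoved. I did not measure their positions.

One early batch of moves was refused for missing fields, before anything had moved.

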